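# Tip the angle plate onto its long leg and push it home against the stop rail

### The job

The L-shaped cast-iron angle plate on the setting-up plate is standing on its short leg. Without gripping or lifting it, push its upright long leg over with the fingertips so that it drops flat on that leg towards the stop rail, then push the plate along until the end of the long leg sits flush against the rail across its whole width. Leave everything else on the bench and on the setting-up plate where it stands.

Things in the scene. Friction and masses are not known exactly. Their poses are not given: they have to be found in the camera images.
- angle_plate: L-shaped cast-iron angle plate, 0.65 to 0.95 kg; legs 10 mm thick, 70 mm wide. Origin: middle of the heel edge, where the legs' outer faces meet; y runs along that edge. z runs 115 mm up the long (slotted) leg's outer face, -x 80 mm along the short leg's. Starts standing on the short leg, z up, +x towards the rail within 0.2 rad; tipped, z points level at the rail.
- tip_spot (a point): Near the top of the long leg's inner face (x -10, y 0, z +100 mm of the angle plate), on its solid end. Pushed there along +x with 1 to 4 N, the plate turns about its heel edge, passes balance at about 28 degrees and falls by itself.
- slide_spot (a point): On the short leg's outer face (x -25, y 0, z 0 of the angle plate): underneath at first; after tipping, 25 mm above the setting-up plate on the side away from the rail, the short leg then standing up 80 mm. The lying plate slides at about 3 to 8 N; pushed hard against the rail much higher up it can rear up.
- end_left (a point): Corner of the long leg's free end on its outer face (the underside once tipped): x 0, y +35, z 115 mm of the angle plate.
- end_right (a point): The other such corner: x 0, y -35, z 115 mm of the angle plate.
- setup_plate: Flat steel setting-up plate, 320 mm (x) by 340 mm (y), 20 mm thick, fixed to the bench; origin at the centre of its underside. A dark stop rail is fixed across it near its far (+x) edge: 250 mm long (y -125 to +125 mm), 25 mm wide, standing 20 mm above the top, its near face at x +110 mm.
- rail_face (a point): Middle of the foot of the stop rail's face to the robot, at x 110 mm, y 0, on the top of the setting-up plate (20 mm above the bench). Axes as the setting-up plate's: +x points square into the rail. The angle plate does not readily square itself on the rail: push its short leg with a face parallel to the rail (two fingers side by side) or off centre on the lagging side.
- setup_block: Steel setting-up block 75 x 50 mm, 25 mm high, with small holes, lying on the setting-up plate beside the angle plate. Bystander, loose. Origin: centre of its underside.
- bar_stub: Brass round bar stub, 28 mm diameter, 55 mm high, standing on the setting-up plate beside the angle plate. Bystander, loose. Origin: centre of its underside.
- v_block: Dark iron V-block 70 x 50 mm, 42 mm high, on the bench. Bystander, loose. Origin: centre of its underside.
- chuck_key: T-shaped steel chuck key lying on the bench, 140 x 120 mm, 18 mm high. Bystander, loose. Origin: under its shaft.
- spanner: Steel spanner lying on the bench. Bystander, loose.
- oil_can: Plain steel can, 56 mm diameter, 120 mm high, standing on the bench. Bystander, loose. Origin: centre of its underside.
- nut_tray: Small empty aluminium tray 120 x 90 mm, 35 mm high, on the bench. Bystander, loose. Origin: centre of its underside.
Not all that is in view belongs to the job. What is shaped like the angle_plate but blue or purple is not meant.

How it is judged (in metres and radians):
On the way, in this order (a step that is already met when the one before it is completed fails the run):
1. the angle plate has been tipped over and lies flat on its long leg (angle between angle_plate's own z axis and vertical between 1.48 and 1.66 rad and height (world z) of each of angle_plate, end_left, end_right below 0.026 m), for 0.2 s.
2. the end of the long leg is flush against the stop rail (all of step 1 and x of end_left in the frame of setup_plate between 0.106 and 0.114 m and x of end_right in the frame of setup_plate between 0.106 and 0.114 m and y of end_left in the frame of setup_plate between -0.125 and 0.125 m and y of end_right in the frame of setup_plate between -0.125 and 0.125 m), for 0.2 s.
At the end, for the whole second after the job is handed in: The angle plate lies flat on its long leg on the setting-up plate (within 5 degrees, heel and both end corners within 6 mm of the surface), both corners of the long leg's end within 4 mm of the rail's face and within the rail's length, at rest (all of step 2 and linear speed of angle_plate below 0.01 m/s and angular speed of angle_plate below 0.1 rad/s); the robot touches nothing.
It fails at once if the angle plate was lifted: its heel edge came more than 15 mm off the setting-up plate, or the long leg's end rose 15 mm above its standing height (height (world z) of angle_plate above 0.035 m or height (world z) of any of end_left, end_right above 0.15 m).
It fails at once if a bystander was moved more than 25 mm (distance of any of setup_block, bar_stub, v_block, chuck_key, spanner, oil_can, nut_tray from where it was at the start of the episode above 0.025 m).
It fails at once if the bar stub or the can was knocked over (angle between any of bar_stub, oil_can's own z axis and vertical above 0.5 rad).
It also fails if it takes over 54 s, if anything falls off the work surface, if the arm or the gripper's body presses on something with over 40 N, if the wrist force passes 120 N, or if a joint passes its speed limit or range.

### The arm

A 6-joint arm with a two-finger parallel gripper is mounted at the origin on the work surface. World frame = base frame: x ahead of the robot, y to its left, z up, the work surface at z = 0. Lengths are in mm, angles in rad, forces in N, time in s.
With the tool pointing down it reaches from about 250 to 850 mm from the base axis. Payload 12.5 kg.
Tool frame: the origin (TCP) lies midway between the tips of the shut fingers; the grasp point (between the pads) lies 19 mm behind it (ctrl.hold_point_z is the distance from the TCP to the grasp point, in mm); z points along the fingers, x is the direction in which the jaws open and shut, and the axes are right-handed (so a half turn about z gives the same grasp; the last joint's range is limited). The gripper opens to 93 mm and grips with 3 to 60 N. Pads are 15 mm wide; open, the fingers measure 128 mm over their backs; the gripper's body (75 mm by 188 mm) begins 65 mm behind the grasp point.
Start: joints at [1.176, 0.351, 1.652, -0, 1.139, -0.085], TCP at [167.646, 523.812, 218.633] pointing down, gripper open.
Joint ranges: [-2.75, 2.75], [-0.79, 2.1], [0.01, 2.65], [-1.57, 4.71], [0.07, 3.14], [-2.87, 2.87]. Speed limits (rad/s): [2.22, 2.22, 2.79, 3.14, 3.14, 3.14].

### API

Orientations are given as [roll, pitch, yaw] about the fixed x, y, z axes, in that order (R = Rz(yaw) Ry(pitch) Rx(roll)).
In Python, from plant import ctrl, viewer, search_frame, outline_of gives the robot as it stands. The module is installed in compiled form; this text tells all that it offers.
- The arm moves only by the tool step_arm, never from a script. Its argument "increments" is one flat list of numbers, 7 for each row, row after row: the shift along the world's x, y, z in cm, then the turn, a rotation vector about the world's x, y, z in degrees, then the finger opening in cm, from 0 to 9.3. In form: [tx, ty, tz, wx, wy, wz, grip, tx, ty, tz, wx, wy, wz, grip, ...]. A call has 1 to 12 rows; each row is the pose to reach, as a shift and turn from the pose commanded when the call began; what a row does not reach only later rows make up. A row lasts 1/10 s, in which the tool goes at most 50 mm and 8.59 degrees, less where a joint would pass 70% of its speed; a pose out of reach is approached as far as the arm can. A call with a gripper value outside its range is refused whole. The fingers move at their own pace and stop on an object; "squeeze" is the grip in N (left out, the last holds). Time passes only in rows, so rows that repeat a pose let the fingers close. It gives the time, the measured TCP pose, the force and the opening at its end, in the units of the state.
- ctrl.observe(): the state, without advancing time (a new reading comes with each control period).
- viewer.snapshot(name): name is "scene" or "top" or "wrist"; returns a dict with "img" (400x640x3 uint8, red, green, blue), "fov_y" (degrees; the focal length in pixels is half the picture's height over the tangent of half this angle, whatever the lens; pixels are square), "cx", "cy" (the principal point, pixels), "dist_coeffs" ([k1, k2, p1, p2, k3] as OpenCV has them; the pictures are not rectified), "R" (3x3) and "t" (3): a world point X has camera coordinates R X + t. Camera axes: x right, y down, z forward; pixel columns grow to the right and rows downward; lengths in mm; the calibration is good to about 2 mm. A picture is of the moment at which its call begins. There is no depth.
- ctrl.close_job(): hands the job in, once; it reports no verdict.
Trained networks look in a picture, given as the dict that the camera call returned (one of the last four; its "shot" number tells which), for a name from the list of things; names that differ only in an ending like _2 or _b are one class to them, and where a whole thing is asked for, a point or a joint stands for the part that bears it (a point fixed in the world has none). Each returns a list of dicts, best first, with "confidence" (0 to 1); they miss things now and then, are a little off and sometimes report something else, mostly with a low value. They report only what shows in the picture. A call takes as long as a camera call. They do not tell look-alikes from the thing itself.
- search_frame(label, picture): "bbox" ([left, top, right, bottom] as shares, 0 to 1, of the picture: columns of its width, rows of its height, round what is visible of it).
- outline_of(label, picture): "mask" (400x640 bool, what is visible of it) and "bbox" ([left, top, right, bottom] as shares, 0 to 1, of the picture: columns of its width, rows of its height, round what is visible of it).
The state is a dict: "time_s": time; "qpos": joint angles; "qd": joint speeds; "joint_torque": joint torques, N m; "position": TCP position; "eef_rot": TCP orientation; "wrist_force": force on the tool from outside, world axes, zero at the start; "torque": the same for the moment, N m; "finger_gap": finger opening in mm.
Only numpy, scipy, OpenCV 4.12 (cv2) and the standard library are available. Lean on these libraries where they do the work, as an engineer would, in place of code of your own. Each camera call takes 0.05 s, during which the arm holds its last target. There are 200 camera calls.

## Working session

There is one attempt and no reset: what is moved stays moved. The work goes in short steps, Python scripts to look and compute and a tool call to move; the robot and the scene stay as the last step left them, time stands still between calls to the robot, and variables do not carry over. Pictures are saved under pics/ and viewed, about 8 in all and at most 12, crops included, and the job is handed in when it is done.

Besides the shell and the picture viewer there is one more tool, called after "Call:" by a JSON object that holds its "api" and its "payload", one argument or row to a line. step_arm: Moves the arm, as the interface text tells. Its arguments: {"type":"object","properties":{"increments":{"type":"array","items":{"type":"number"}},"squeeze":{"type":"number"}},"required":["increments"]}

```bash
mkdir -p pics
cat > h.py <<'E'
import numpy as np, cv2
from plant import ctrl, viewer, search_frame, outline_of
def K(p):
    f=p["img"].shape[0]/2/np.tan(np.radians(p["fov_y"])/2)
    return np.array([[f,0,p["cx"]],[0,f,p["cy"]],[0,0,1.]])
def back(p,uv,z):
    n=cv2.undistortPoints(np.array(uv,float).reshape(-1,1,2),K(p),np.array(p["dist_coeffs"],float)).reshape(-1,2)
    R=np.array(p["R"]);t=np.array(p["t"]);c=-R.T@t
    d=np.c_[n,np.ones(len(n))]@R
    return c+d*((z-c[2])/d[:,2])[:,None]
def proj(p,X):
    R=np.array(p["R"],float);t=np.array(p["t"],float)
    return cv2.projectPoints(np.array(X,float).reshape(-1,1,3),cv2.Rodrigues(R)[0],t,K(p),np.array(p["dist_coeffs"],float))[0].reshape(-1,2)
def save(p,n,box=None,s=1):
    im=p["img"][:,:,::-1]
    if box: im=im[box[1]:box[3],box[0]:box[2]]
    cv2.imwrite("pics/"+n,cv2.resize(im,None,fx=s,fy=s,interpolation=cv2.INTER_CUBIC))
E
python3 - <<'E'
from h import *
for n in("scene","top"):
    p=viewer.snapshot(n);save(p,n+"1.png")
    R=np.array(p["R"]);print(n,"cam",(-R.T@np.array(p["t"])).round(),"fwd",R[2].round(2))
    for l in("angle_plate","tip_spot","setup_plate","rail_face","setup_block","bar_stub","v_block","chuck_key","oil_can","nut_tray"):
        print(l,[((np.array(d["bbox"])*[640,400,640,400]).round().tolist(),round(d["confidence"],2)) for d in search_frame(l,p)][:3])
print(ctrl.observe())
E
```

```text
scene cam [ 986.  623. 1118.] fwd [-0.4  -0.49 -0.78]
angle_plate [([304.0, 185.0, 340.0, 224.0], 0.94), ([379.0, 258.0, 419.0, 301.0], 0.84), ([408.0, 211.0, 455.0, 260.0], 0.7)]
tip_spot [([378.0, 256.0, 420.0, 300.0], 0.92), ([302.0, 184.0, 337.0, 225.0], 0.85), ([302.0, 294.0, 332.0, 351.0], 0.72)]
setup_plate [([215.0, 166.0, 372.0, 297.0], 0.63)]
rail_face [([215.0, 169.0, 374.0, 297.0], 0.85), ([304.0, 186.0, 340.0, 226.0], 0.27)]
setup_block [([304.0, 187.0, 338.0, 224.0], 0.66), ([314.0, 233.0, 347.0, 265.0], 0.56)]
bar_stub [([259.0, 186.0, 269.0, 202.0], 0.46)]
v_block [([236.0, 117.0, 260.0, 139.0], 0.84)]
chuck_key [([193.0, 133.0, 237.0, 166.0], 0.89), ([304.0, 189.0, 340.0, 223.0], 0.22)]
oil_can [([415.0, 349.0, 452.0, 392.0], 0.62)]
nut_tray [([272.0, 114.0, 313.0, 154.0], 0.61)]
top cam [ 203.   -4. 1573.] fwd [ 0.17 -0.01 -0.99]
angle_plate [([230.0, 186.0, 254.0, 221.0], 0.9), ([316.0, 182.0, 340.0, 215.0], 0.76), ([235.0, 126.0, 266.0, 154.0], 0.64)]
tip_spot [([313.0, 182.0, 339.0, 215.0], 0.91), ([231.0, 187.0, 252.0, 221.0], 0.64), ([235.0, 125.0, 265.0, 155.0
[... 400 characters left out ...]
 [([409.0, 216.0, 441.0, 255.0], 0.81)]
{'time_s': 1.1, 'qpos': array([ 1.17638107e+00,  3.50696581e-01,  1.65178970e+00,  1.53480269e-05,
        1.13908177e+00, -8.46294889e-02]), 'qd': array([-0.00167515,  0.0013795 , -0.00174275,  0.00077891, -0.00097713,
       -0.00133995]), 'joint_torque': array([ 7.64436609e-04, -4.97267568e+01, -2.85493898e+01,  7.00100488e-02,
        2.20831943e-02,  3.84849912e-06]), 'position': array([167.65602665, 523.82007713, 218.63835296]), 'eef_rot': array([-3.14158084e+00, -2.57006423e-05,  1.26100414e+00]), 'wrist_force': array([ 0.07845777,  0.34030371, -0.54066218]), 'torque': array([0.00973085, 0.01779195, 0.0157833 ]), 'finger_gap': 93.01034760817831}
```

View crops.

Run:
```python
import cv2,numpy as np
a=cv2.imread("pics/scene1.png")[150:310,200:470]; b=cv2.imread("pics/top1.png")[100:260,150:470]
a=cv2.resize(a,None,fx=2.5,fy=2.5,interpolation=cv2.INTER_CUBIC)
b=cv2.resize(b,None,fx=2.5,fy=2.5,interpolation=cv2.INTER_CUBIC)
cv2.imwrite("pics/a.png",a);cv2.imwrite("pics/b.png",b)
```

```text
(no output)
```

View pics/a.png

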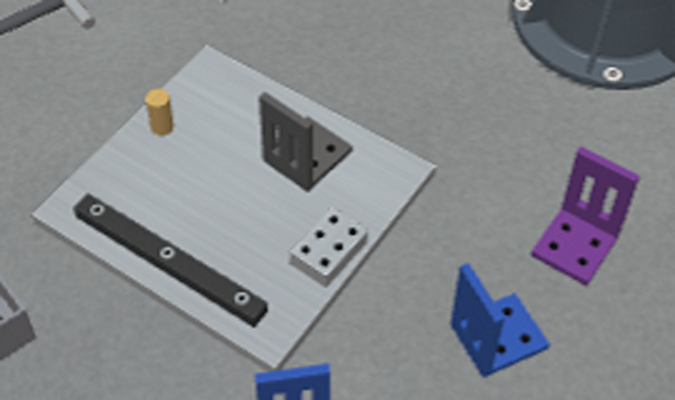

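View pics/b.png

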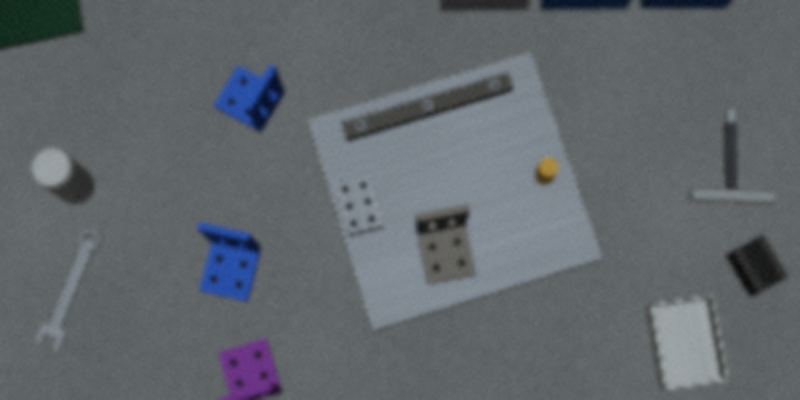

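Scene crop: the plain dark-grey plate stands on the setting-up plate at crop (300,150), with the block at (330,245) and the brass stub at (160,110). The look-alikes are off the setting-up plate: blue at (495,320) and (292,385), purple at (590,215). In the top view the grey one is at crop (445,245). I'm choosing the grey one.

```bash
cat >> h.py <<'E'
from scipy.optimize import least_squares
def W(q,X,z0=0):
    c,s=np.cos(q[2]),np.sin(q[2]);X=np.array(X,float)
    return np.c_[q[0]+c*X[:,0]-s*X[:,1],q[1]+s*X[:,0]+c*X[:,1],X[:,2]+z0]
def fit(obs,q0,z0=0):  # obs: list of (pic,[(X,uv)..])
    f=lambda q:np.concatenate([(proj(p,W(q,[o[0] for o in L],z0))-[o[1] for o in L]).ravel() for p,L in obs])
    r=least_squares(f,q0,loss="soft_l1",x_scale=[10,10,.1]);return r.x,f(r.x).reshape(-1,2)
E
python3 - <<'E'
from h import *
s=viewer.snapshot("scene");t=viewer.snapshot("top")
S=lambda u,v:(200+u/2.5-.3,150+v/2.5-.3)
T=lambda u,v:(150+u/2.5-.3,100+v/2.5-.3)
a,b=160,170
q,r=fit([(s,[((-a,-b,20),S(208,45)),((-a,b,20),S(436,166)),((a,b,20),S(278,368)),((a,-b,20),S(33,215))]),
 (t,[((a,b,20),T(310,119)),((a,-b,20),T(532,54)),((-a,-b,20),T(600,258)),((-a,b,20),T(374,328))])],[500,0,0.2])
print("setup",q.round(3));print(r.round(1).tolist())
g,r=fit([(s,[((0,-35,115),S(262,94)),((0,35,115),S(308,121)),((0,35,0),S(309,188)),((0,-35,0),S(265,158)),((-80,35,10),S(352,148))]),
 (t,[((0,35,115),T(416,216)),((0,-35,115),T(469,207)),((-80,-35,10),T(474,275)),((-80,35,10),T(427,283))])],[430,0,0.2],20)
print("angle",g.round(3));print(r.round(1).tolist())
c,si=np.cos(q[2]),np.sin(q[2]);d=g[:2]-q[:2];print("in setup frame",(c*d[0]+si*d[1]).round(1),(-si*d[0]+c*d[1]).round(1),g[2]-q[2])
print("stub",back(t,[T(548,163)],75),back(s,[S(162,131)],20))
print("block top corners",back(t,[T(337,183),T(370,175),T(383,226),T(350,236)],45).round())
print("block s",back(s,[S(333,208),S(367,233),S(326,270),S(291,248)],45).round())
E
```

```text
setup [ 5.49283e+02 -6.62990e+01  2.88000e-01]
[[-0.1, -0.9], [0.7, -0.8], [-0.7, -0.4], [-0.4, -1.0], [-1.9, -0.4], [-1.2, -1.3], [0.3, -0.3], [-1.4, 0.6]]
angle [ 4.93128e+02 -4.87280e+01  1.62000e-01]
[[-0.4, -0.6], [0.1, 1.8], [-0.0, 0.5], [-0.1, -0.4], [1.1, -1.9], [0.0, -0.7], [-0.2, -0.8], [0.5, 0.2], [-0.4, 0.5]]
in setup frame -48.8 32.8 -0.12641140693154665
stub [[ 568.57311243 -197.98423775   75.        ]] [[ 570.56845498 -190.91077568   20.        ]]
block top corners [[552.  95.  45.]
 [562.  49.  45.]
 [489.  32.  45.]
 [476.  78.  45.]]
block s [[494.  37.  45.]
 [486.  86.  45.]
 [551.  95.  45.]
 [563.  50.  45.]]
```

Call:
{"api": "step_arm", "payload": {
  "increments": [26.6, -58.2, 0, 0, 0, 27, 3.3, 26.6, -58.2, 0, 0, 0, 27, 3.3, 26.6, -58.2, 0, 0, 0, 27, 3.3, 26.6, -58.2, 0, 0, 0, 27, 3.3, 26.6, -58.2, 0, 0, 0, 27, 3.3, 26.6, -58.2, 0, 0, 0, 27, 3.3, 26.6, -58.2, 0, 0, 0, 27, 3.3, 26.6, -58.2, 0, 0, 0, 27, 3.3, 26.6, -58.2, 0, 0, 0, 27, 3.3, 26.6, -58.2, 0, 0, 0, 27, 3.3, 26.6, -58.2, 0, 0, 0, 27, 3.3, 26.6, -58.2, 0, 0, 0, 27, 3.3]
}}

```text
time_s: 2.4
position: [414.6, -17.6, 218.9]
eef_rot: [3.141, 0.0, 1.732]
wrist_force: [0.3, 1.0, 0.8]
finger_gap: 33.4
```

Call:
{"api": "step_arm", "payload": {
  "increments": [0, 0, 0, 0, 0, 0, 3.3, 0, 0, 0, 0, 0, 0, 3.3, 0, 0, 0, 0, 0, 0, 3.3]
}}

```text
time_s: 2.7
position: [413.7, -14.6, 218.6]
eef_rot: [-3.141, -0.0, 1.733]
wrist_force: [-1.3, 0.3, -0.4]
finger_gap: 32.9
```

Call:
{"api": "step_arm", "payload": {
  "increments": [2.0, -4.4, 0, 0, 0, 0, 3.3, 2.0, -4.4, 0, 0, 0, 0, 3.3, 2.0, -4.4, 0, 0, 0, 0, 3.3]
}}

```text
time_s: 3.0
position: [433.9, -58.6, 218.6]
eef_rot: [-3.141, -0.0, 1.733]
wrist_force: [-0.5, 0.0, 0.8]
finger_gap: 33.2
```

Run:
```python
from h import *
p=viewer.snapshot("wrist");save(p,"w1.png")
print(ctrl.observe()["position"],ctrl.observe()["wrist_force"])
q=[549.3,-66.3,.288];g=[493.1,-48.7,.162]
print(proj(p,W(g,[(0,35,115),(0,-35,115),(-10,35,115),(-10,-35,115),(-80,35,10),(-80,-35,10)],20)).round(0).tolist())
print(proj(p,W(q,[(110,125,40),(110,-125,40),(110,125,20),(110,-125,20)])).round(0).tolist())
```

```text
[433.68035875 -58.21813121 218.54913845] [-0.22588658  0.54937705 -0.15034981]
[[353.0, 257.0], [282.0, 257.0], [353.0, 248.0], [281.0, 248.0], [345.0, 159.0], [289.0, 159.0]]
[[393.0, 313.0], [227.0, 330.0], [390.0, 304.0], [231.0, 320.0]]
```

View pics/w1.png

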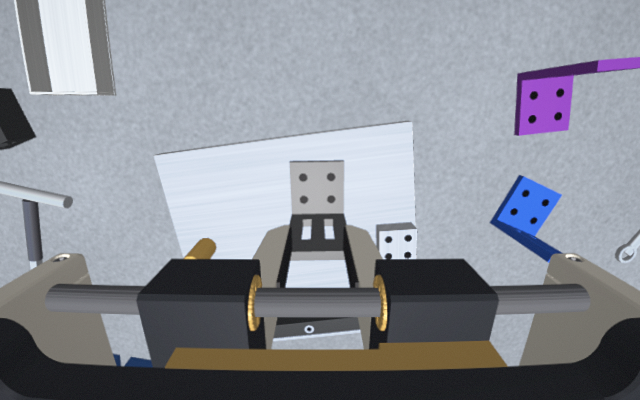

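Call:
{"api": "step_arm", "payload": {
  "increments": [0, 0, -5, 0, 0, 0, 3.3, 0, 0, -9, 0, 0, 0, 3.3, 0, 0, -10.6, 0, 0, 0, 3.3, 2.0, 0.32, -10.6, 0, 0, 0, 3.3, 3.2, 0.52, -10.6, 0, 0, 0, 3.3, 3.7, 0.6, -10.6, 0, 0, 0, 3.3, 4.2, 0.68, -10.6, 0, 0, 0, 3.3, 4.7, 0.77, -10.6, 0, 0, 0, 3.3, 4.7, 0.77, -10.6, 0, 0, 0, 3.3]
}}

```text
time_s: 3.95
position: [481.2, -51.5, 112.8]
eef_rot: [-3.142, -0.0, 1.732]
wrist_force: [-2.4, 0.4, 1.7]
finger_gap: 32.9
```

Contact is just starting (about -2.4 N), as expected. I'll keep pushing slowly past balance.

Call:
{"api": "step_arm", "payload": {
  "increments": [0.4, 0.06, 0, 0, 0, 0, 3.3, 0.9, 0.15, 0, 0, 0, 0, 3.3, 1.4, 0.23, 0, 0, 0, 0, 3.3, 1.9, 0.31, 0, 0, 0, 0, 3.3, 2.4, 0.39, 0, 0, 0, 0, 3.3, 2.7, 0.44, 0, 0, 0, 0, 3.3, 3.0, 0.49, 0, 0, 0, 0, 3.3, 3.0, 0.49, 0, 0, 0, 0, 3.3]
}}

```text
time_s: 4.75
position: [511.5, -46.8, 112.6]
eef_rot: [3.141, 0.0, 1.732]
wrist_force: [-0.7, 1.1, -0.4]
finger_gap: 32.9
```

Run:
```python
from h import *
p=viewer.snapshot("scene");save(p,"s2.png",(200,150,360,310),4)
print(ctrl.observe()["position"],ctrl.observe()["wrist_force"])
```

```text
[511.26954959 -46.81576172 112.6383704 ] [-0.30911777 -0.70792498  0.49027099]
```

View pics/s2.png

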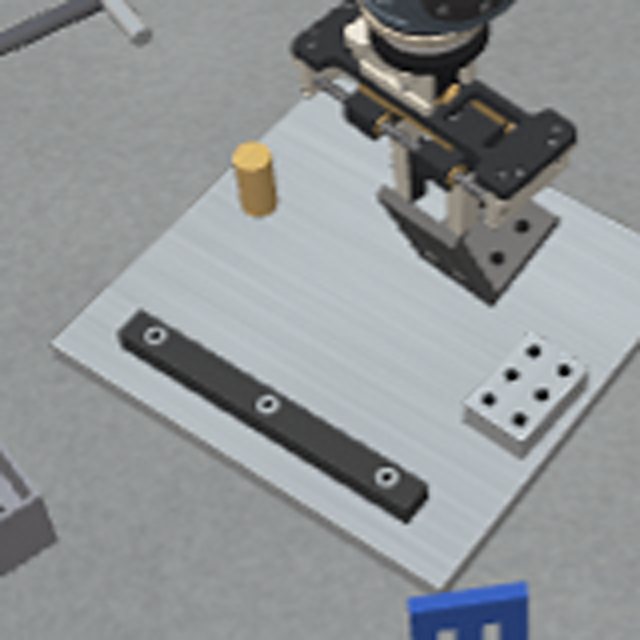

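The plate is leaning about 22° onto the fingers, with its heel on the surface and the stub and block untouched. I'll push on through balance.

Call:
{"api": "step_arm", "payload": {
  "increments": [0.4, 0.06, 0, 0, 0, 0, 3.3, 0.8, 0.13, 0, 0, 0, 0, 3.3, 1.2, 0.2, 0, 0, 0, 0, 3.3, 1.6, 0.26, 0, 0, 0, 0, 3.3, 2.0, 0.33, 0, 0, 0, 0, 3.3, 2.3, 0.38, 0, 0, 0, 0, 3.3, 2.3, 0.38, 0, 0, 0, 0, 3.3, 2.3, 0.38, 0, 0, 0, 0, 3.3, 2.3, 0.38, 0, 0, 0, 0, 3.3]
}}

```text
time_s: 5.7
position: [534.0, -43.0, 112.6]
eef_rot: [-3.141, -0.0, 1.732]
wrist_force: [-0.1, -0.8, 0.1]
finger_gap: 33.0
```

Run:
```python
from h import *
p=viewer.snapshot("scene");save(p,"s3.png",(200,150,360,310),4)
print(ctrl.observe()["position"],ctrl.observe()["wrist_force"])
```

```text
[534.04632827 -43.01194444 112.65391112] [-0.21850846 -0.3256117   0.85744967]
```

View pics/s3.png

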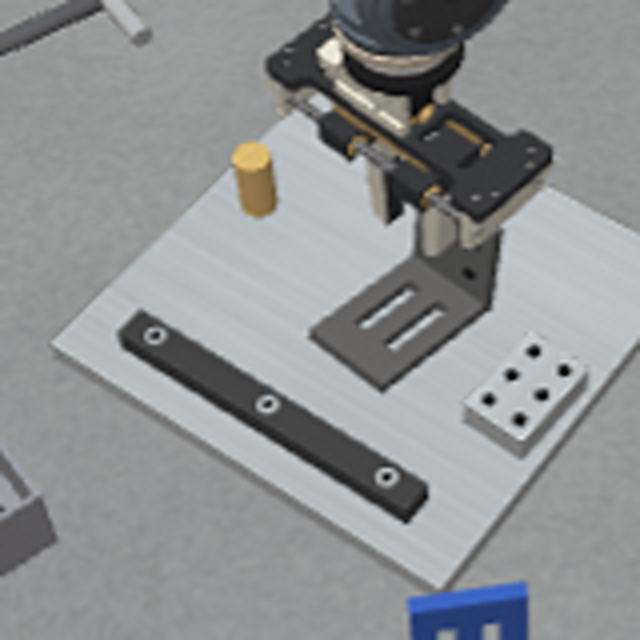

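Call:
{"api": "step_arm", "payload": {
  "increments": [0, 0, 1.2, 0, 0, 0, 3.3, -4, -1.2, 2, 0, 0, 3, 3.3, -8.5, -2.2, 2, 0, 0, 7.2, 3.3, -9.0, -2.4, 2, 0, 0, 7.2, 3.3, -9.0, -2.4, 2, 0, 0, 7.2, 3.3]
}}

```text
time_s: 6.25
position: [444.0, -67.4, 133.7]
eef_rot: [3.14, 0.001, 1.856]
wrist_force: [0.1, -1.0, 1.0]
finger_gap: 33.1
```

Run:
```python
from h import *
p=viewer.snapshot("scene");t=viewer.snapshot("top");o=ctrl.observe();print(o["position"],o["eef_rot"])
S=lambda u,v:(200+u/4-.4,150+v/4-.4)
g,r=fit([(p,[((115,-35,10),S(310,333)),((115,35,10),S(382,388)),((0,35,0),S(491,307))])],[493,-48,.16],20)
print(g.round(3),r.round(1).tolist())
q=np.array([549.3,-66.3,.288]);c,s=np.cos(q[2]),np.sin(q[2])
E=W(g,[(0,35,0),(0,-35,0),(115,35,0),(115,-35,0)])[:,:2]-q[:2];print("setup frame",(E@[[c,-s],[s,c]]).round(1).tolist())
a=cv2.resize(p["img"][195:285,225:345],None,fx=5,fy=5,interpolation=cv2.INTER_CUBIC)
cv2.imwrite("pics/s4.png",a[:,:,::-1])
```

```text
[445.41228469 -67.17038079 133.39081066] [3.13993059e+00 9.10614605e-04 1.85717380e+00]
[ 4.91022e+02 -4.94610e+01  1.34000e-01] [[-0.1, 0.1], [-0.8, 0.7], [1.1, -1.3]]
setup frame [[-45.7, 67.3], [-56.5, -1.9], [67.9, 49.7], [57.2, -19.5]]
```

View pics/s4.png

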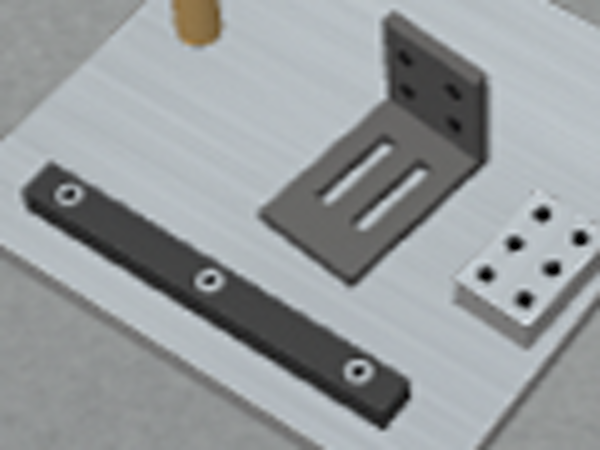

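Tipped flat, with the end about 50 mm from the rail and yawed about -0.14 rad to it, so the stub side lags. The stub and block haven't moved. Next I'll go down behind the short leg with both fingers square to the rail, tips leading by 8°, and push.

Call:
{"api": "step_arm", "payload": {
  "increments": [-0.1, 0.4, -4.5, 1.2, -3.9, 0, 3.3, -0.1, 0.4, -8.5, 2.3, -7.7, 0, 3.3, -0.1, 0.4, -9.3, 2.3, -7.7, 0, 3.3, 1.8, 0.97, -9.3, 2.3, -7.7, 0, 3.3, 2.8, 1.25, -9.3, 2.3, -7.7, 0, 3.3, 3.2, 1.37, -9.3, 2.3, -7.7, 0, 3.3, 3.6, 1.5, -9.3, 2.3, -7.7, 0, 3.3, 4.0, 1.61, -9.3, 2.3, -7.7, 0, 3.3, 4.4, 1.73, -9.3, 2.3, -7.7, 0, 3.3, 4.8, 1.85, -9.3, 2.3, -7.7, 0, 3.3, 5.2, 1.97, -9.3, 2.3, -7.7, 0, 3.3, 5.2, 1.97, -9.3, 2.3, -7.7, 0, 3.3]
}}

```text
time_s: 7.55
position: [495.9, -47.3, 39.6]
eef_rot: [3.002, -0.001, 1.858]
wrist_force: [-2.4, -0.9, 1.8]
finger_gap: 33.0
```

Run:
```python
from h import *
p=viewer.snapshot("scene");o=ctrl.observe();print(o["position"],o["eef_rot"],o["wrist_force"])
a=cv2.resize(p["img"][195:285,225:345],None,fx=5,fy=5,interpolation=cv2.INTER_CUBIC)
cv2.imwrite("pics/s5.png",a[:,:,::-1])
```

```text
[495.8838261  -47.32117715  39.65349147] [ 3.00198580e+00 -7.27959035e-04  1.85786059e+00] [-2.04462701 -1.18013258  0.94889168]
```

View pics/s5.png

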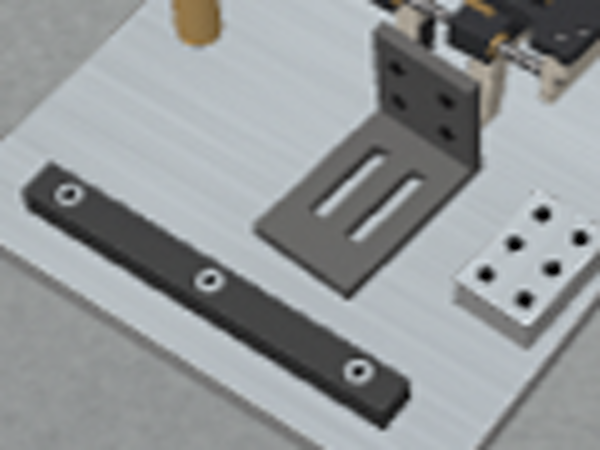

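Contact is made and the plate is starting to turn. It lies low and flat, so I'll continue.

Call:
{"api": "step_arm", "payload": {
  "increments": [0.38, 0.11, 0, 0, 0, 0, 3.3, 0.77, 0.23, 0, 0, 0, 0, 3.3, 1.15, 0.34, 0, 0, 0, 0, 3.3, 1.53, 0.45, 0, 0, 0, 0, 3.3, 1.92, 0.57, 0, 0, 0, 0, 3.3, 2.2, 0.65, 0, 0, 0, 0, 3.3, 2.4, 0.71, 0, 0, 0, 0, 3.3, 2.4, 0.71, 0, 0, 0, 0, 3.3]
}}

```text
time_s: 8.4
position: [519.5, -40.1, 39.5]
eef_rot: [3.003, -0.001, 1.858]
wrist_force: [-3.8, -1.6, 2.3]
finger_gap: 33.2
```

Run:
```python
from h import *
p=viewer.snapshot("scene");o=ctrl.observe();print(o["position"],o["eef_rot"],o["wrist_force"])
a=cv2.resize(p["img"][195:285,225:345],None,fx=5,fy=5,interpolation=cv2.INTER_CUBIC)
cv2.imwrite("pics/s6.png",a[:,:,::-1])
```

```text
[519.53605674 -40.16164398  39.4710827 ] [ 3.00264015e+00 -1.04898507e-03  1.85800315e+00] [-4.92981927  0.02103929  1.86333089]
```

View pics/s6.png

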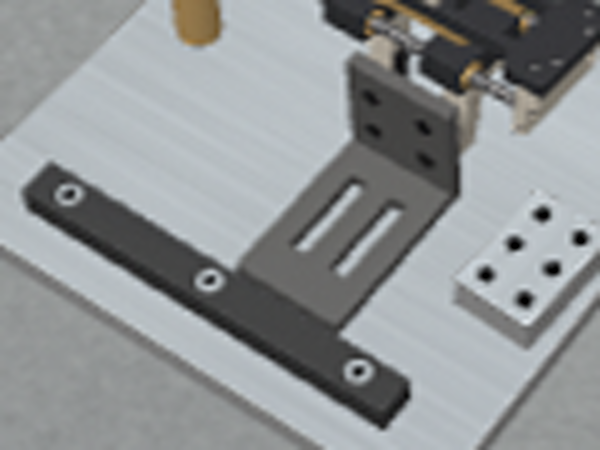

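The plate is now nearly parallel to the rail, with an estimated 9 mm to go. I'll use small steps and watch the force.

Call:
{"api": "step_arm", "payload": {
  "increments": [0.19, 0.06, 0, 0, 0, 0, 3.3, 0.38, 0.11, 0, 0, 0, 0, 3.3, 0.58, 0.17, 0, 0, 0, 0, 3.3, 0.67, 0.2, 0, 0, 0, 0, 3.3, 0.67, 0.2, 0, 0, 0, 0, 3.3]
}}

```text
time_s: 8.95
position: [526.2, -38.2, 39.4]
eef_rot: [3.003, -0.001, 1.858]
wrist_force: [-5.1, -0.4, 2.1]
finger_gap: 32.8
```

Call:
{"api": "step_arm", "payload": {
  "increments": [0.1, 0.03, 0, 0, 0, 0, 3.3, 0.1, 0.03, 0, 0, 0, 0, 3.3]
}}

```text
time_s: 9.15
position: [527.1, -37.9, 39.4]
eef_rot: [3.003, -0.001, 1.858]
wrist_force: [-5.9, -2.4, 3.4]
finger_gap: 32.7
```

Call:
{"api": "step_arm", "payload": {
  "increments": [0.1, 0.03, 0, 0, 0, 0, 3.3, 0.1, 0.03, 0, 0, 0, 0, 3.3]
}}

```text
time_s: 9.35
position: [527.6, -37.7, 39.4]
eef_rot: [3.004, -0.001, 1.858]
wrist_force: [-8.7, -3.4, 5.5]
finger_gap: 33.1
```

Call:
{"api": "step_arm", "payload": {
  "increments": [0.1, 0.03, 0, 0, 0, 0, 3.3, 0.1, 0.03, 0, 0, 0, 0, 3.3]
}}

```text
time_s: 9.55
position: [527.8, -37.6, 39.3]
eef_rot: [3.006, -0.002, 1.858]
wrist_force: [-14.3, -6.2, 10.7]
finger_gap: 33.0
```

Run:
```python
from h import *
t=viewer.snapshot("top");w=viewer.snapshot("wrist");p=viewer.snapshot("scene");o=ctrl.observe();print(o["position"],o["wrist_force"],o["torque"])
q=[549.3,-66.3,.288]
L=[(110,125,40),(110,-125,40),(110,125,20),(110,-125,20),(110,68,30),(110,-2,30)]
print("scene rail pred in crop",((proj(p,W(q,L))-[225,195])*5).round().tolist())
a=cv2.resize(p["img"][205:275,240:330],None,fx=6,fy=6,interpolation=cv2.INTER_CUBIC)
b=cv2.resize(w["img"],(540,338))
cv2.imwrite("pics/s7.png",a[:,:,::-1])
```

```text
[527.78770107 -37.56482937  39.36918953] [-13.98168712  -6.12375539  10.91169723] [-1.04325653  2.32437602 -0.10908681]
scene rail pred in crop [[412.0, 375.0], [52.0, 155.0], [413.0, 394.0], [57.0, 176.0], [326.0, 332.0], [225.0, 270.0]]
```

View pics/s7.png

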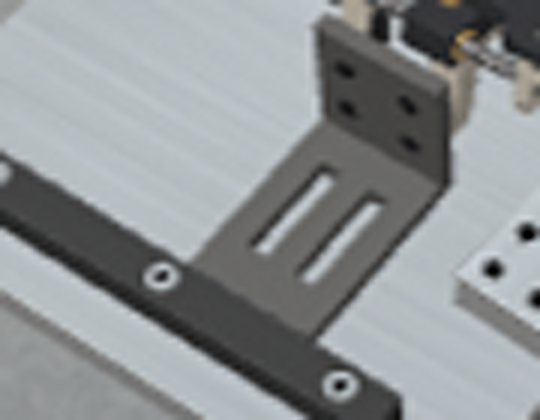

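The plate is stopped hard against the rail. The TCP is at x' = -12.5, exactly the flush value, and the load is nearly central between the fingers. I'll back off, lift and check.

Call:
{"api": "step_arm", "payload": {
  "increments": [-0.2, -0.06, 0, 0, 0, 0, 3.3, -1, -0.3, 0, 0, 0, 0, 3.3, -4, -1.2, 0, 0, 0, 0, 3.3, -6, -1.8, 3, 0, 0, 0, 3.3, -8, -2.4, 8, 0, 0, 0, 3.3, -12, -3.5, 12, 0, 0, 0, 3.3, -15, -4.4, 15, 0, 0, 0, 3.3, -17, -5, 18, 0, 0, 0, 3.3, -17, -5, 18, 0, 0, 0, 3.3, -17, -5, 18, 0, 0, 0, 3.3]
}}

```text
time_s: 10.7
position: [360.1, -87.6, 220.0]
eef_rot: [2.999, 0.001, 1.857]
wrist_force: [0.1, 0.1, 0.2]
finger_gap: 32.9
```

Run:
```python
from h import *
t=viewer.snapshot("top");p=viewer.snapshot("scene");o=ctrl.observe();print(o["position"],o["wrist_force"])
a=cv2.resize(p["img"][195:270,235:335],None,fx=5,fy=5,interpolation=cv2.INTER_CUBIC)
b=cv2.resize(t["img"][120:195,280:380],None,fx=5,fy=5,interpolation=cv2.INTER_CUBIC)
cv2.imwrite("pics/s8.png",np.vstack([a[:300],b[:300]])[:,:,::-1])
```

```text
[359.90961043 -87.09220023 218.71381084] [ 0.63205473  0.67541573 -0.86880406]
```

View pics/s8.png

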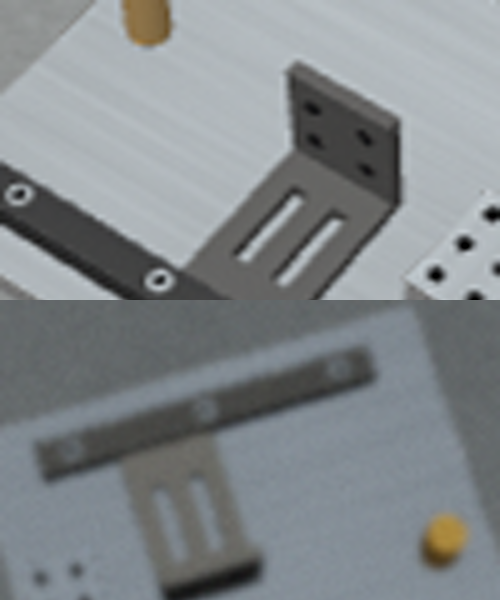

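Both views show the end closed up to the rail, with no strip of light between them and the sides square to it. One numeric check before handing in.

Run:
```python
from h import *
t=viewer.snapshot("top");p=viewer.snapshot("scene")
S=lambda u,v:(235+u/5-.4,195+v/5-.4)
T=lambda u,v:(280+u/5-.4,120+(v-300)/5-.4)
# lying: short leg x 0..10, z up to 80
g,r=fit([(p,[((10,-35,80),S(290,70)),((10,35,80),S(391,124)),((0,35,80),S(400,119)),((0,35,0),S(401,205)),((10,-35,10),S(297,152))])],[527,-30,.28],20)
print("plate scene",g.round(3),r.round(1).tolist())
for q in ([549.3,-66.3,.288],):
    c,s=np.cos(q[2]),np.sin(q[2]);E=W(g,[(115,35,0),(115,-35,0)])[:,:2]-q[:2];print("ends in setup",(E@[[c,-s],[s,c]]).round(1).tolist())
print("rail near top edge (top view)",back(t,[T(45,482),T(375,380)],40).round(1).tolist(),"pred",W([549.3,-66.3,.288],[(110,125,40),(110,-125,40)]).round(1).tolist())
# template check: predicted flush leg vs. current in scene crop
g2=[*W([549.3,-66.3,.288],[(-5,33,0)])[0,:2],.288]
print("flush pred px",((proj(p,W(g2,[(10,-35,80),(10,35,80),(0,35,80),(0,35,0),(10,-35,10)],20))-[235,195])*5+2).round().tolist())
for l in("bar_stub","setup_block"):
    print(l,[((np.array(d["bbox"])*[640,400,640,400]).round().tolist(),round(d["confidence"],2)) for d in search_frame(l,p)][:2])
```

```text
plate scene [ 5.35954e+02 -3.39640e+01  2.70000e-01] [[-0.4, 0.1], [-0.1, 1.3], [0.3, -0.1], [0.7, -0.1], [-0.4, -1.0]]
ends in setup [[112.0, 67.7], [110.7, -2.3]]
rail near top edge (top view) [[613.9, 80.8, 40.0], [685.6, -155.5, 40.0]] pred [[619.3, 84.8, 40.0], [690.3, -154.9, 40.0]]
flush pred px [[286.0, 68.0], [390.0, 127.0], [401.0, 114.0], [404.0, 200.0], [293.0, 145.0]]
bar_stub [([259.0, 189.0, 269.0, 202.0], 0.47)]
setup_block [([316.0, 234.0, 347.0, 263.0], 0.79), ([215.0, 171.0, 371.0, 301.0], 0.37)]
```

```bash
python3 -c "
from h import *
print(ctrl.close_job(),ctrl.observe()['time_s'])"
```

```text
the job is handed in; nothing more can be done
the job is handed in; nothing more can be done
```

I tipped the grey angle plate over its heel with both fingertips and it dropped flat on its long leg towards the rail. I then pushed the short leg low down, with the fingers square to the rail, until the plate stopped hard against it at about 15 N horizontal. After that I withdrew the arm clear of everything and handed in the job at about 11 s on the robot's clock, well inside the 54 s; `close_job` reported no verdict.

**Last checks:**
- **End corners:** they measured at x = 112.0 and 110.7 mm in the setting-up plate's frame (the band is 106 to 114). They lie at y = +68 and −2 mm, within the rail's length.
- **Fingers at the stop:** they stood exactly where a flush plate puts them, and the load was nearly central between them.
- **Gap:** no gap showed at the rail in either view.
- **Bystanders:** the block and stub were still in place in the last pictures. I did not look at the things on the bench again, but the arm never went near them.

**Disagreements:**
- The fitted plate was about 0.02 rad off square, roughly 1.3 mm across its width.
- The rail edge seen in the blurry top view came out about 5 mm nearer the robot than my fitted pose. I trusted the hard stop and the finger position over that reading.

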